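Push a stuck stopper out of a column sleeve

ROBOT

A 6-joint arm with a two-finger parallel gripper is mounted at the origin on a cart in front of the work surface, level with it; the furniture and walls round the work are solid. World frame = base frame: x ahead of the robot, y to its left, z up, the work surface at z = 0. Lengths are in m, angles in rad, forces in N, time in s.
With the tool pointing down it reaches from about 0.375 to 0.9 m from the base axis. Payload 3.1 kg.
Tool frame: the origin (TCP) lies midway between the tips of the shut fingers; the grasp point (between the pads) lies 19 mm behind it; x points along the fingers, z is the direction in which the jaws open and shut, and the axes are right-handed (so a half turn about x gives the same grasp; the last joint's range is limited). The gripper opens to 87 mm and grips with 3 to 60 N. Pads are 19 mm wide; open, the fingers measure 117 mm over their backs; the gripper's body (75 mm by 190 mm) begins 51 mm behind the grasp point.
Start: joints at [0.936, 0.527, 1.433, -0, 1.181, -0.178], TCP at [0.275, 0.561, 0.223] pointing down, gripper open.
Joint ranges: [-3.08, 3.08], [-0.75, 2.2], [0.22, 2.44], [-1.43, 4.57], [0, 2.65], [-2.85, 2.85]. Speed limits (rad/s): [2.79, 2.79, 3.14, 3.14, 3.14, 3.14].

INTERFACE

Orientations are given as a unit quaternion [x, y, z, w].
In Python, from rig import readout, imaging, robot gives the robot as it stands. The module is installed in compiled form; this text tells all that it offers.
- The arm moves only by the tool play_rows, never from a script. Its argument "rows" is text: rows parted by semicolons, each of 7 numbers parted by spaces: the turn, a rotation vector about the tool's x, y, z in rad, then the shift along the tool's x, y, z in mm, then the closure, from 0 (fully open) to 1 (shut). In form: ax ay az tx ty tz gripper; .... A call has 1 to 8 rows; each row shifts and turns the commanded pose from where the row before left it, along the tool's axes as they then stand; what a row does not reach is not made up. A row lasts 1/12 s, in which the tool goes at most 41.7 mm and 7.16 degrees, less where a joint would pass 70% of its speed; a pose out of reach is approached as far as the arm can. A call with a gripper value outside its range is refused whole. The fingers move at their own pace and stop on an object; "squeeze" is the grip in N (left out, the last holds). Time passes only in rows, so rows that do not move let the fingers close. It gives the time, the measured TCP pose, the force and the opening at its end, in the units of the state.
- readout.get_obs(): the state, without advancing time (a new reading comes with each control period).
- imaging.camera(name): name is "scene" or "top" or "wrist"; returns the picture (384x512x3 uint8, blue, green, red); there is no depth.
- imaging.camera_info(name): a dict with "K" (3x3 intrinsics, pixels), "world_to_cam" (4x4, takes a point from world to camera coordinates). Camera axes: x right, y down, z forward; pixel columns grow to the right and rows downward; lengths in m; the calibration is good to about 2 mm. A picture is of the moment at which its call begins: read the wrist's pose just before it. camera_info takes no time and is no camera call; for the wrist camera it gives the pose at the moment of the call.
- robot.hand_in(): hands the job in, once; it reports no verdict.
The state is a dict: "time": time; "q": joint angles; "joint_velocities": joint speeds; "joint_torque": joint torques, N m; "position": TCP position; "tool_rot": TCP orientation; "ft_force": force on the tool from outside, world axes, zero at the start; "moment": the same for the moment, N m; "grip_width": finger opening in m.
Only numpy, scipy, OpenCV 4.12 (cv2) and the standard library are available. Lean on these libraries where they do the work, as an engineer would, in place of code of your own. Each camera call takes 0.05 s, during which the arm holds its last target. There are 200 camera calls.

TASK

A cork stopper is stuck inside one of the two short steel sleeves clamped upright on the bench. Take the push rod out of the blue tube stand, push it down through that sleeve so that the stopper comes out of the bottom into the shallow tray below, and leave the rod standing there with its wide collar resting on the sleeve's top. Leave the capped tube in its stand.

Things in the scene. Friction and masses are not known exactly. Their poses are not given: they have to be found in the camera images.
- rod_grip (a point): Handle centre of the push rod, z up along it. It stands loose and upright in an end hole (28 mm deep) of the blue tube stand (60x110x35 mm). Upwards: foot dia 16, shaft dia 12, flat steel collar dia 60 x 5 with underside 58 mm above the foot's underside, dark grey round handle dia 24 x 60. This point is 93 mm above the foot's underside, 35 above the collar's underside, 30 below the top. About 0.12 kg.
- blocked_mouth (a point): Centre of the open top of the sleeve with the stopper, z up. Fixed upright steel sleeve: bore 40, outside 55, length 50, open at both ends, top 105 mm above the bench; a shelf overhead starts at x = 0.6 m, 0.6 m up. Under it a square tray (110 wide, floor 8, rim 16 mm above the bench). The like stand with an empty sleeve is a bystander. The two stands and the tube stand may be in any order.
- stopper_center (a point): Centre of the stopper, a cork cylinder dia 36 x 24 mm upright in the sleeve, its top 8 to 14 mm below the sleeve's top at the start. Two rubber strips on opposite sides of the bore (up to 3 mm proud) hold it; 5 to 15 N push it down. It drops out of the lower end by the time the rod's collar lies on the sleeve (the foot then stands 8 mm out).
- tube_center (a point): Half-way up the capped 15 ml tube (cap dia 22, length 113 mm), a bystander standing loose and upright in the other end hole of the tube stand, 68 mm from the rod; its top is about 120 mm above the bench. Grip the rod with the fingers closing across the line from the rod to this tube.
Not all that is in view belongs to the job. Leave any purple look-alike of the part that bears rod_grip alone. Of the things that look like the part that bears stopper_center, the larger one is meant.

How it is judged:
By the outcome, as a careful person would: the job done as asked, in the order asked, and still so for the second after the job is handed in, with the robot touching nothing.
It also fails if it takes over 38 s, if anything falls off the work surface, if the arm or the gripper's body presses on something with over 40 N, if the wrist force passes 120 N, or if a joint passes its speed limit or range.

## Working session

There is one attempt and no reset: what is moved stays moved. The work goes in short steps, Python scripts to look and compute and a tool call to move; the robot and the scene stay as the last step left them, time stands still between calls to the robot, and variables do not carry over. Pictures are saved under pics/ and viewed, about 8 in all and at most 12, crops included, and the job is handed in when it is done.

Besides the shell and the picture viewer there is one more tool, called after "Emit:" as name(argument=value, ...) on one line, values as JSON. play_rows: Moves the arm, as the interface text tells. Its arguments: {"type":"object","properties":{"rows":{"type":"string"},"squeeze":{"type":"number"}},"required":["rows"]}

```bash
mkdir -p pics
cat > h.py <<'E'
import numpy as np, cv2
from rig import readout, imaging, robot
from scipy.spatial.transform import Rotation as R
def info(n):
    d=imaging.camera_info(n); return np.array(d["K"]),np.array(d["world_to_cam"])
def ray(n,uv,I=None):
    K,T=I or info(n); d=T[:3,:3].T@np.linalg.solve(K,[uv[0],uv[1],1]); return -T[:3,:3].T@T[:3,3],d
def plane(n,uv,z,I=None):
    o,d=ray(n,uv,I); return o+d*(z-o[2])/d[2]
def proj(n,p,I=None):
    K,T=I or info(n); c=K@(T[:3,:3]@np.array(p)+T[:3,3]); return c[:2]/c[2]
def tool(p):
    "world displacement in tool axes mm"
    return R.from_quat(readout.get_obs()["tool_rot"]).inv().apply(p)*1000
E
python3 - <<'E'
from h import *
for n in("top","scene"):
    im=imaging.camera(n); cv2.imwrite(f"pics/{n}0.png",im)
    K,T=info(n); print(n,K[0,0],K[1,1],K[:2,2],(-T[:3,:3].T@T[:3,3]).round(3),T[2,:3].round(3))
s=readout.get_obs(); print(s["position"],R.from_quat(s["tool_rot"]).as_matrix().round(3),s["time"])
E
```

```text
top 453.71738193922096 453.71738193922096 [259.22740612 186.95905566] [0.178 0.019 1.095] [ 0.22  -0.021 -0.975]
scene 371.0600940864214 371.0600940864214 [259.95521847 187.81120491] [-0.06   0.563  0.537] [ 0.531 -0.67  -0.519]
[0.27471997 0.5606544  0.22166434] [[-0.001 -0.898  0.44 ]
 [-0.002  0.44   0.898]
 [-1.     0.    -0.002]] 0.1
```

View pics/top0.png

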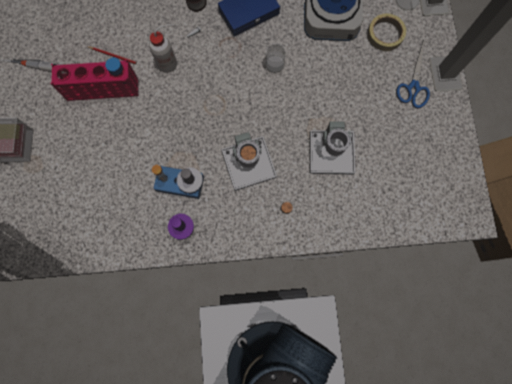

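View pics/scene0.png

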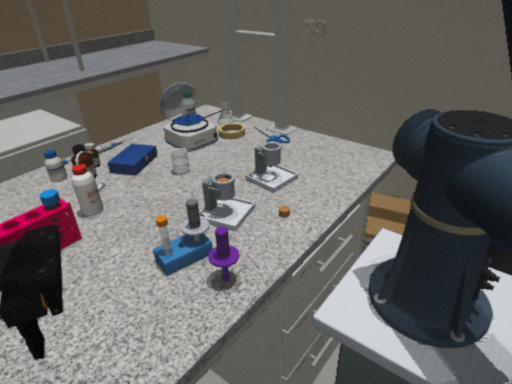

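The candidates in the top view are:
- **Rod:** grey collar and handle in the blue stand (188,178). The purple look-alike at (181,226) is excluded.
- **Stopper:** cork in the sleeve (248,152). The small cork on the bench at (286,208) is excluded.
- **Other sleeve:** (339,140), apparently empty.

I'll check this choice in a close crop.

Run:
```python
from h import *
im=cv2.imread("pics/top0.png")[115:250,145:365]
cv2.imwrite("pics/crop0.png",cv2.resize(im,None,fx=3.6,fy=3.6,interpolation=cv2.INTER_CUBIC))
```

```text
(no output)
```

View pics/crop0.png

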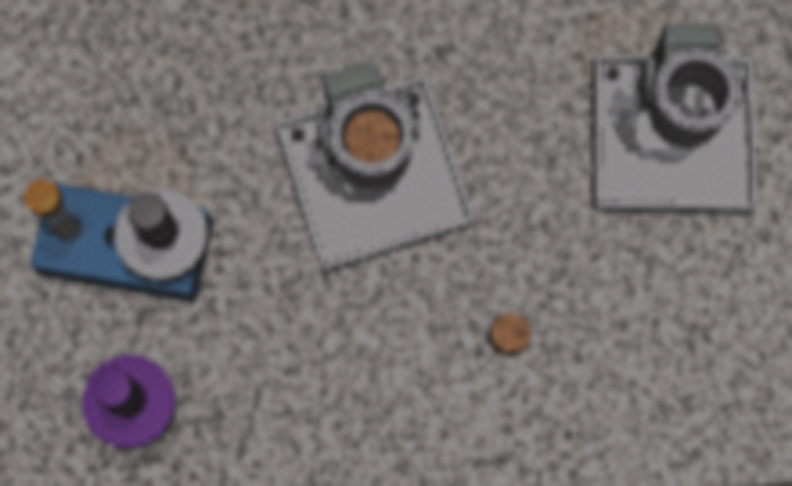

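The crop confirms it. The rod's collar is at crop (161,236) and its handle top at (148,212). The corked sleeve's rim is at (371,130). The other sleeve at (697,88) is empty, with its floor visible. The tube cap is at (42,196).

Run:
```python
from h import *
f=lambda x,y:((x+.5)/3.6-.5+145,(y+.5)/3.6-.5+115)
P={}
for n,c,z in [("collar",(161,236),.07),("handle",(148,212),.13),("tube",(42,196),.12),("rim",(371,130),.105),("cork",(371,134),.094),("purple",(115,386),.13),("empty",(697,88),.105)]:
    P[n]=plane("top",f(*c),z); print(n,P[n].round(4), proj("scene",P[n]).round(0))
d=P["handle"][:2]-P["tube"][:2]; print("dist",np.hypot(*d),"ang",np.degrees(np.arctan2(d[1],d[0])))
o=readout.get_obs(); Rm=R.from_quat(o["tool_rot"]).as_matrix(); print("jaw ang",np.degrees(np.arctan2(Rm[1,2],Rm[0,2])))
T=info("wrist")[1]; Mt=np.linalg.inv(T); print("wrist cam in tool",(Rm.T@(Mt[:3,3]-o["position"])).round(3),(Rm.T@Mt[:3,2]).round(3))
```

```text
collar [0.4389 0.1567 0.07  ] [195. 224.]
handle [0.4393 0.1557 0.13  ] [192. 200.]
tube [0.4578 0.2217 0.12  ] [161. 217.]
rim [0.4875 0.016  0.105 ] [222. 176.]
cork [0.4882 0.0162 0.094 ] [222. 180.]
purple [0.3342 0.1807 0.13  ] [222. 225.]
empty [ 0.4975 -0.1931  0.105 ] [270. 145.]
dist 0.06857960908823109 ang -105.66399677256668
jaw ang 63.88336211532624
wrist cam in tool [-0.162  0.07  -0.   ] [ 0.966 -0.258  0.001]
```

Emit:
play_rows(rows="0 0 0 0 -27 -24.3 0;0 0 0 0 -27 -24.3 0;0 0 0 0 -27 -24.3 0;0 0 0 0 -27 -24.3 0;0 0 0 0 -27 -24.3 0;0 0 0 0 -27 -24.3 0;0 0 0 0 -27 -24.3 0;0 0 0 0 -27 -24.3 0")

```text
time: 0.77
position: [0.3835, 0.2898, 0.2223]
tool_rot: [-0.374, 0.6, 0.374, 0.6]
ft_force: [0.3, -0.1, 0.1]
grip_width: 0.0871
```

Emit:
play_rows(rows="0 0 0 0 -27 -24.3 0;0 0 0 0 -27 -24.3 0;0 0 0 0 -27 -24.3 0;0 0 0 0 -27 -24.3 0;0.116 0 0 0 0 0 0;0.116 0 0 0 0 0 0;0.116 0 0 0 0 0 0;0.116 0 0 0 0 0 0")

```text
time: 1.43
position: [0.4374, 0.1562, 0.2222]
tool_rot: [-0.224, 0.671, 0.224, 0.67]
ft_force: [-0.2, 0.3, -0.9]
grip_width: 0.0868
```

Emit:
play_rows(rows="0.116 0 0 0 0 0 0;0.116 0 0 0 0 0 0;0.116 0 0 0 0 0 0;0.116 0 0 0 0 0 0;0.116 0 0 0 0 0 0;0.116 0 0 0 0 0 0;0.116 0 0 0 0 0 0;0.116 0 0 0 0 0 0")

```text
time: 2.1
position: [0.4373, 0.1567, 0.2223]
tool_rot: [0.1, 0.7, -0.1, 0.7]
ft_force: [-0.3, 0.0, -0.3]
grip_width: 0.0868
```

Run:
```python
from h import *
o=readout.get_obs(); print(o["position"],o["time"],o["ft_force"])
im=imaging.camera("wrist"); cv2.imwrite("pics/w1.png",im)
I=info("wrist"); print(I); print(R.from_quat(o["tool_rot"]).as_matrix().round(3))
for p in [(.439,.156,.07),(.439,.156,.13),(.458,.222,.12),(.4875,.016,.105)]: print(proj("wrist",p,I))
```

```text
[0.43727537 0.156705   0.22226106] 2.1 [-0.32377845  0.02806839 -0.27870502]
(array([[322.45685431,   0.        , 255.22239539],
       [  0.        , 322.45685431, 188.66192264],
       [  0.        ,   0.        ,   1.        ]]), array([[ 9.59305147e-01, -2.82370743e-01, -6.30692184e-04,
        -3.75724842e-01],
       [-2.72652710e-01, -9.26866157e-01,  2.58030281e-01,
         2.32962923e-01],
       [-7.34447695e-02, -2.47357817e-01, -9.66136624e-01,
         4.60503155e-01],
       [ 0.00000000e+00,  0.00000000e+00,  0.00000000e+00,
         1.00000000e+00]]))
[[-0.001  0.279  0.96 ]
 [-0.     0.96  -0.279]
 [-1.    -0.    -0.001]]
[256.54021756 175.38428526]
[256.78329031 191.37418258]
[256.32438374 104.6359629 ]
[343.43918733 302.08148856]
```

View pics/w1.png

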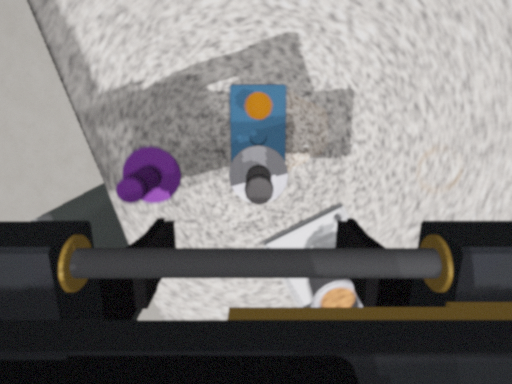

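The wrist view puts the collar at about (258,174), the handle top at (259,189), the cap at (258,105) and the corked sleeve at (337,300). The fingers clear the tube, and my estimates agree to about 2 mm.

Run:
```python
from h import *
I=info("wrist")
print(plane("wrist",(258.5,174),.07,I),plane("wrist",(259,189),.13,I),plane("wrist",(258.5,105),.12,I))
g=plane("wrist",(259,189),.13,I)*.5+plane("wrist",(258.5,174),.07,I)*.5; g[2]=.081
print(tool(g-readout.get_obs()["position"]))
```

```text
[0.44127334 0.1568049  0.07      ] [0.44130415 0.15742053 0.13      ] [0.45957874 0.22124367 0.12      ]
[141.29144669   1.48210759   3.72929864]
```

Emit:
play_rows(rows="0 0 0 24 1 3 0;0 0 0 30 0 0 0;0 0 0 30 0 0 0;0 0 0 25 0 0 0;0 0 0 20 0 0 0;0 0 0 12 0 0 0;0 0 0 0 0 0 0;0 0 0 0 0 0 0.5", squeeze=40)

```text
time: 2.82
position: [0.4404, 0.1568, 0.081]
tool_rot: [0.097, 0.701, -0.097, 0.7]
ft_force: [-0.5, -0.1, 0.1]
grip_width: 0.0847
```

Emit:
play_rows(rows="0 0 0 0 0 0 1;0 0 0 0 0 0 1;0 0 0 0 0 0 1;0 0 0 0 0 0 1;0 0 0 0 0 0 1;0 0 0 0 0 0 1;0 0 0 0 0 0 1;0 0 0 0 0 0 1", squeeze=40)

```text
time: 3.48
position: [0.4408, 0.1569, 0.0816]
tool_rot: [0.098, 0.7, -0.098, 0.7]
ft_force: [0.4, -0.2, -1.3]
grip_width: 0.0351
```

Emit:
play_rows(rows="0 0 0 0 0 0 1;0 0 0 0 0 0 1;0 0 0 0 0 0 1;0 0 0 0 0 0 1;0 0 0 0 0 0 1;0 0 0 0 0 0 1", squeeze=40)

```text
time: 3.98
position: [0.4408, 0.1569, 0.0815]
tool_rot: [0.098, 0.7, -0.098, 0.7]
ft_force: [0.2, -0.0, -0.8]
grip_width: 0.0228
```

Emit:
play_rows(rows="0 0 0 -10 0 0 1;0 0 0 -20 0 0 1;0 0 0 -20 0 0 1;0 0 0 -20 0 0 1;0 0 0 -25 0 0 1;0 0 0 -25 0 0 1;0 0 0 -15 0 0 1;0 0 0 0 0 0 1")

```text
time: 4.65
position: [0.4428, 0.1572, 0.2194]
tool_rot: [0.098, 0.698, -0.097, 0.703]
ft_force: [0.2, 0.4, -0.8]
grip_width: 0.0234
```

Run:
```python
from h import *
o=readout.get_obs(); print(o["position"],o["time"],o["ft_force"],o["grip_width"])
a=imaging.camera("wrist"); b=imaging.camera("scene")[120:290,120:330]
cv2.imwrite("pics/w2.png",np.vstack([cv2.resize(a,(400,300)),cv2.resize(b,(370,300),interpolation=cv2.INTER_CUBIC)[:, :].copy() if 0 else cv2.resize(b,(400,300),interpolation=cv2.INTER_CUBIC)]))
```

```text
[0.4427526  0.15719448 0.21939689] 4.65 [ 0.21204907  0.3946141  -0.82465976] 0.023419993286997967
```

View pics/w2.png

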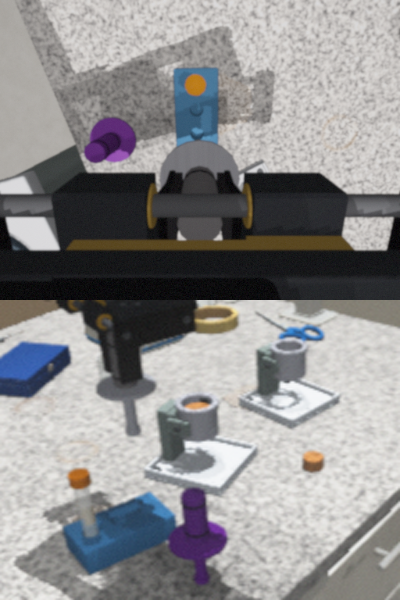

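Rod is held (grip width 23 mm), the tube is still in the stand, and the cork is in the sleeve at lower-panel (198,405). Before going there I'll work out the rod's tilt, the sleeve position and the clamp post height.

Run:
```python
from h import *
s=lambda x,y:((x+.5)*.525-.5+120,(y-300+.5)*170/300-.5+120)
f=lambda x,y:((x+.5)/3.6-.5+145,(y+.5)/3.6-.5+115)
o=readout.get_obs(); p=o["position"]
print("foot exp",proj("scene",(p[0],p[1],p[2]-.074)),"obs",s(133,432)); print("collar exp",proj("scene",(p[0],p[1],p[2]-.016)),"obs",s(126,387))
def tri(u,v):
    a,d=ray("top",u);b,e=ray("scene",v); t=np.linalg.lstsq(np.c_[d,-e],b-a,rcond=None)[0]; x,y=a+d*t[0],b+e*t[1]; return (x+y)/2,np.linalg.norm(x-y)
print("post",tri(f(352,78),s(172,407))); print("rim",tri(f(371,130),s(197.5,402)))
print("rim scene plane",plane("scene",s(197.5,402),.105)); print(R.from_quat(o["tool_rot"]).as_matrix().round(3))
```

```text
foot exp [189.99929893 195.10810328] obs (189.5875, 194.58333333333331)
collar exp [186.34847999 169.61995395] obs (185.91250000000002, 169.08333333333334)
post (array([0.52693884, 0.02321953, 0.08477937]), np.float64(0.007312890236440297))
rim (array([0.48666458, 0.01475652, 0.10172043]), np.float64(0.004280896927832883))
rim scene plane [0.48025352 0.01829472 0.105     ]
[[ 0.     0.273  0.962]
 [-0.     0.962 -0.273]
 [-1.     0.     0.   ]]
```

Emit:
play_rows(rows="0 0 0 0 -12 8 1;0 0 0 0 -24 16 1;0 0 0 0 -26 17 1;0 0 0 0 -26 17 1;0 0 0 0 -23 15 1;0 0 0 0 -12 8 1;0 0 0 13 0 0 1;0 0 0 12 0 0 1")

```text
time: 5.42
position: [0.4847, 0.0152, 0.1896]
tool_rot: [0.099, 0.701, -0.098, 0.699]
ft_force: [-0.6, 0.4, -1.2]
grip_width: 0.0231
```

Emit:
play_rows(rows="0 0 0 0 0 0 1;0 0 0 0 0 0 1;0 0 0 0 0 0 1")

```text
time: 5.67
position: [0.4846, 0.0167, 0.1909]
tool_rot: [0.098, 0.701, -0.097, 0.7]
ft_force: [-0.7, -0.2, -0.9]
grip_width: 0.0237
```

Run:
```python
from h import *
o=readout.get_obs(); p=o["position"]; print(p,o["time"],o["ft_force"],o["grip_width"])
a=imaging.camera("wrist")[150:384,100:420]; b=imaging.camera("scene")[130:235,170:310]
for q in [(p[0],p[1],p[2]-.074),(.487,.0165,.105)]: print((proj("scene",q)-[170,130])*4)
cv2.imwrite("pics/w3.png",cv2.resize(b,None,fx=4,fy=4,interpolation=cv2.INTER_CUBIC))
```

```text
[0.48459572 0.01666026 0.1908659 ] 5.6667 [-0.69547792 -0.19090596 -0.91581192] 0.023709239918938512
[208.72350863 169.57665053]
[207.43302859 185.84818198]
```

View pics/w3.png

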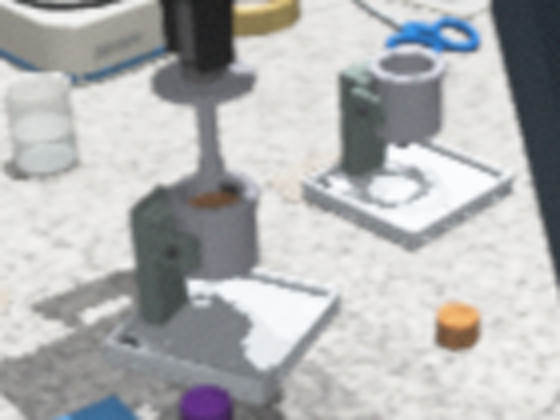

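The foot hangs over the sleeve at (208,172). The rim is centred at about (215,190), so a nudge of about 2 mm will do. The other sleeve is empty.

Emit:
play_rows(rows="0 0 0 3 -1 -1.5 1;0 0 0 8 0 0 1;0 0 0 8 0 0 1;0 0 0 6 0 0 1;0 0 0 5 0 0 1;0 0 0 5 0 0 1;0 0 0 5 0 0 1;0 0 0 0 0 0 1", squeeze=55)

```text
time: 6.43
position: [0.4838, 0.0159, 0.151]
tool_rot: [0.098, 0.7, -0.098, 0.701]
ft_force: [0.0, 0.0, -1.6]
grip_width: 0.0233
```

Emit:
play_rows(rows="0 0 0 5 0 0 1;0 0 0 5 0 0 1;0 0 0 5 0 0 1;0 0 0 5 0 0 1")

```text
time: 6.77
position: [0.4843, 0.0157, 0.132]
tool_rot: [0.098, 0.7, -0.098, 0.701]
ft_force: [0.5, 0.3, 6.1]
grip_width: 0.0229
```

Run:
```python
from h import *
o=readout.get_obs(); p=o["position"]; print(p,o["time"],o["ft_force"],o["moment"],o["grip_width"])
b=imaging.camera("scene")[130:235,170:310]
cv2.imwrite("pics/w4.png",cv2.resize(b,None,fx=4,fy=4,interpolation=cv2.INTER_CUBIC))
```

```text
[0.48426384 0.01568539 0.13201174] 6.7667 [0.53543921 0.34663753 6.14132435] [-0.05615867  0.09753734  0.05306392] 0.022927484556147383
```

View pics/w4.png

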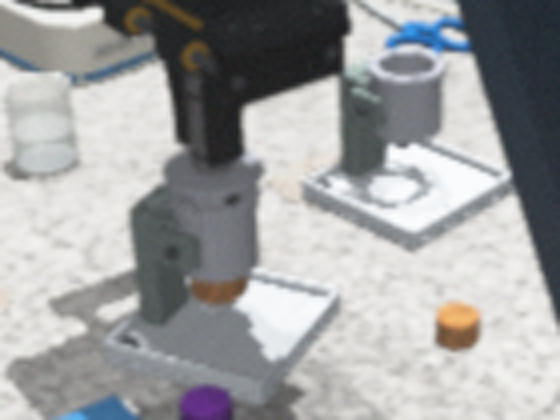

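The stopper is coming out of the bottom at (218,290), and the collar is about 10 mm above the rim. I'll continue down slowly.

Emit:
play_rows(rows="0 0 0 4 0 0 1;0 0 0 3 0 0 1;0 0 0 2 0 0 1;0 0 0 1 0 0 1;0 0 0 0 0 0 1;0 0 0 0 0 0 1")

```text
time: 7.32
position: [0.4827, 0.016, 0.1216]
tool_rot: [0.098, 0.701, -0.098, 0.7]
ft_force: [-2.1, 0.1, 3.3]
grip_width: 0.0231
```

Emit:
play_rows(rows="0 0 0 1 0 0 1;0 0 0 0 0 0 1;0 0 0 0.7 0 0 1;0 0 0 0 0 0 1")

```text
time: 7.65
position: [0.4827, 0.016, 0.1215]
tool_rot: [0.097, 0.701, -0.098, 0.7]
ft_force: [-5.9, -0.1, 17.2]
grip_width: 0.0228
```

Run:
```python
from h import *
o=readout.get_obs(); p=o["position"]; print(p,o["time"],o["ft_force"],o["moment"],o["grip_width"])
b=imaging.camera("scene")[130:235,170:310]
cv2.imwrite("pics/w5.png",cv2.resize(b,None,fx=4,fy=4,interpolation=cv2.INTER_CUBIC))
```

```text
[0.48269479 0.01598829 0.12153945] 7.65 [-5.91615535 -0.09813165 17.1975011 ] [-4.94003460e-04  7.93902100e-01 -5.15215951e-02] 0.022849853643351292
```

View pics/w5.png

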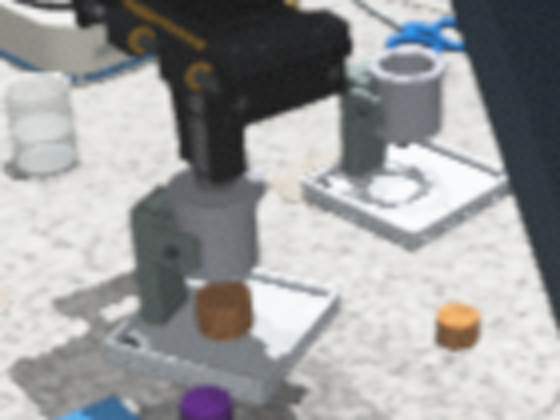

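The stopper stands free in the tray at (224,310), and the collar is seated on the sleeve (17 N). Next I ease off, release and retreat straight up.

Emit:
play_rows(rows="0 0 0 -0.8 0 0 1;0 0 0 -0.7 0 0 1;0 0 0 0 0 0 1;0 0 0 0 0 0 0.6;0 0 0 0 0 0 0.5;0 0 0 0 0 0 0.4;0 0 0 0 0 0 0.3;0 0 0 0 0 0 0.3", squeeze=20)

```text
time: 8.37
position: [0.4834, 0.0158, 0.1212]
tool_rot: [0.098, 0.7, -0.098, 0.7]
ft_force: [0.9, 0.7, 0.0]
grip_width: 0.0495
```

Emit:
play_rows(rows="0 0 0 0 0 0 0.3;0 0 0 0 0 0 0.3;0 0 0 0 0 0 0.3")

```text
time: 8.62
position: [0.4834, 0.0159, 0.1213]
tool_rot: [0.098, 0.7, -0.098, 0.7]
ft_force: [-1.0, 0.2, 0.1]
grip_width: 0.06
```

Emit:
play_rows(rows="0 0 0 -6 0 0 0.3;0 0 0 -15 0 0 0.3;0 0 0 -20 0 0 0.3;0 0 0 -25 0 0 0.3;0 0 0 -25 0 0 0.3;0 0 0 -20 0 0 0.3;0 0 0 -10 0 0 0.3;0 0 0 0 0 0 0.3")

```text
time: 9.28
position: [0.4851, 0.0156, 0.2454]
tool_rot: [0.097, 0.698, -0.098, 0.703]
ft_force: [0.3, -0.4, 0.3]
grip_width: 0.0608
```

Run:
```python
from h import *
o=readout.get_obs(); print(o["position"],o["time"],o["ft_force"],o["grip_width"])
b=imaging.camera("scene")[120:290,120:330]
cv2.imwrite("pics/w6.png",cv2.resize(b,None,fx=3.5,fy=3.5,interpolation=cv2.INTER_CUBIC))
```

```text
[0.48507173 0.01561294 0.24535687] 9.2833 [ 0.3292748  -0.41926823  0.34910406] 0.06082494357296563
```

View pics/w6.png

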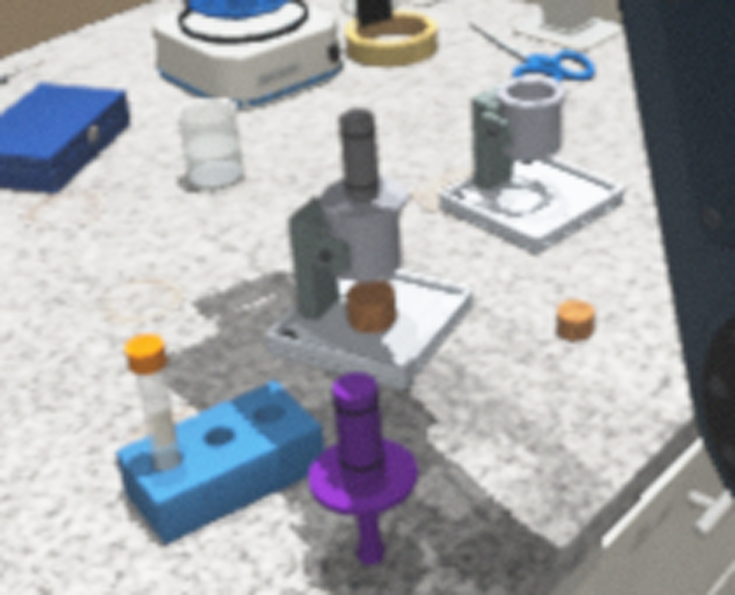

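The rod stands upright at (360,150) with its collar on the sleeve, and the stopper is in the tray at (370,305). The tube is in its stand and nothing else has moved.

```bash
python3 -c "
from rig import robot; print(robot.hand_in())"
```

```text
the job is handed in; nothing more can be done
None
```

I took the push rod from the blue stand and pushed the stopper out of the blocked sleeve into the tray. The rod now stands there with its collar on the sleeve's top, and the job is handed in after about 9.3 s of the 38 s allowed.

- **Final picture:** taken from the scene camera after the gripper had backed off. It shows the rod upright on the sleeve, the stopper standing in the tray, the capped tube still in its stand, and the purple look-alike and small cork untouched.
- **Forces:** the highest wrist reading I saw was about 18 N, when the collar seated on the sleeve. The arm read near zero once clear.
- **One disagreement:** the two camera estimates of the sleeve's position differed by about 7 mm. I aimed between them, and the rod went in within its clearance; no other check failed.

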